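# Level the niche shelf and hold the spirit level on it

## Task

The grey stone shelf in the niche has dropped at the end with the black levelling knob: gently stand the red spirit level lengthways on the bare stone between the power bank and the knob, let go of it, and turn the knob clockwise until the bubble rests between the two black lines. Then press gently down on top of the level and finish still pressing it onto the shelf, bubble centred, so that I can tighten the lock nut. Leave the glass panel, power bank, earbud case, key dish and flashlight as they are.

Things in the scene. Friction and masses are not known exactly. Their poses are not given: they have to be found in the camera images.
- level: red spirit level, 180 long x 26 wide x 40 mm high, about 310 g, standing on its flat sole on the table. Origin at the centre of the underside, x along its length, z up. In the middle of the top, flush with it, is the yellow-green vial (64 mm long) with bubble and two black lines; the red top to either side of it (33 to 84 mm off the middle) is where to press.
- bubble (a joint): place of the whitish bubble (21 mm long) along the level's own x, in m from the middle of the vial. It goes to the higher end, 1 mm per milliradian of tilt, stops at +-0.018 and needs about 1.5 s to settle. It rests between the two black lines while within about 3 mm of the middle. It shows the shelf's tilt only while the level stands on the shelf.
- shelf: grey stone shelf, 160 deep (x) x 540 long (y) x 20 mm thick, top about 58 mm above the table. Its frame tilts with it: origin on the underside at mid depth, 30 mm from the right (-y) end, on the fixed bearer about which it tilts (about x); y runs along the shelf to the knob's end, z up, stone surface at z = 20 mm. At first the knob's end is too low by 6 to 11.5 milliradians.
- bare_stone (a point): middle of the bare stretch of the shelf's surface, where the level belongs; axes as the shelf's (y along it). The bare stretch runs from about 130 mm on the -y side (power bank) to 150 mm on the +y side (knob), over the shelf's depth of +-80 mm.
- foot_knob (a point): centre of the black round knob (40 mm across, 24 mm high, axis z) of the levelling foot at the shelf's left (+y) end, at mid height, 26 mm above the stone; a lock nut below it. Turns at 0.06 N m and stays where left. Clockwise seen from above lifts this end: 8 mm, that is 17.6 mm of bubble travel, per full turn. To centre the bubble takes 2.1 to 4.1 rad in all.
- panel_top (a point): middle of the top edge of the frosted glass panel, 260 long (y) x 6 thick x 104 mm high, in a track before the shelf's right half; leave it alone. Its top is 118 mm above the table. The niche's walls, behind and at both ends of the shelf, are 128 mm high, their inner faces 85 mm behind and 285 mm left and right of the shelf's middle.
- power_bank: white power bank, 98 x 46 x 22 mm, lying on the shelf, origin at the centre of its underside; leave it
- earbud_case: copper-coloured earbud case, 46 x 60 x 24 mm, on the shelf, origin at the centre of its underside; leave it
- key_dish: blue ceramic bowl, 84 mm across, 26 mm high, on the shelf, origin at the centre of its underside; leave it
- flashlight: black flashlight 118 mm long, 31 mm thick, lying on the table, origin under its middle; leave it
There are look-alikes about, which are no part of the job. What is shaped like the level but pink or turquoise is not meant.

How it is judged:
On the way, in this order (a step that is already met when the one before it is completed fails the run):
1. the level stands lengthways on the bare stone of the shelf, let go (z of level in the frame of bare_stone between -0.004 and 0.004 m and x of level in the frame of bare_stone between -0.07 and 0.07 m and y of level in the frame of bare_stone between -0.1 and 0.1 m and angle between level's own z axis and vertical below 0.06 rad and angle between the x axis of level and the y axis of bare_stone, either way round below 0.2 rad and contact force between the fingers and level below 0.1 N), for 0.3 s.
2. the knob has been turned until the shelf is level and the bubble rests between the lines, the level still standing there (value of joint bubble between -0.0035 and 0.0035 m and angle between shelf's own z axis and vertical below 0.0045 rad and z of level in the frame of bare_stone below 0.004 m and angle between the x axis of level and the y axis of bare_stone, either way round below 0.2 rad and contact force between the fingers and level below 0.1 N), for 0.5 s.
At the end, for the whole second after the job is handed in: The shelf is level (within 4.5 milliradians) with the bubble within 3.5 mm of the vial's middle; the level stands upright and lengthways (within 0.2 rad) on the shelf's bare stone, and the fingers are still pressing it down: more than 3 N from the fingers, between 6 and 40 N between level and shelf (contact force between level and shelf between 6 and 40 N and contact force between the fingers and level above 3 N and value of joint bubble between -0.0035 and 0.0035 m and angle between shelf's own z axis and vertical below 0.0045 rad and z of level in the frame of bare_stone between -0.004 and 0.004 m and x of level in the frame of bare_stone between -0.07 and 0.07 m and y of level in the frame of bare_stone between -0.1 and 0.1 m and angle between level's own z axis and vertical below 0.06 rad and angle between the x axis of level and the y axis of bare_stone, either way round below 0.2 rad); the arm keeps its last pose, push and grip.
It fails at once if the level is dropped (falls free, by more than about 12 mm) or slammed onto the shelf (over 150 N) (contact force between level and shelf above 150 N or (linear speed of level above 0.5 m/s and contact force between the fingers and level below 0.1 N)).
It fails at once if the glass panel is slid by more than 20 mm (distance of panel_top from where it was at the start of the episode above 0.02 m).
It fails at once if the power bank, earbud case, key dish or flashlight is shifted by more than 25 mm (distance of any of power_bank, earbud_case, key_dish, flashlight from where it was at the start of the episode above 0.025 m).
It also fails if it takes over 72 s, if anything falls off the work surface, if the arm or the gripper's body presses on something with over 40 N, if the wrist force passes 120 N, or if a joint passes its speed limit or range.

## Robot

A 6-joint arm with a two-finger parallel gripper is mounted at the origin on the work surface. World frame = base frame: x ahead of the robot, y to its left, z up, the work surface at z = 0. Lengths are in m, angles in rad, forces in N, time in s.
With the tool pointing down it reaches from about 0.225 to 0.875 m from the base axis. Payload 3.4 kg.
Tool frame: the origin (TCP) lies on the mounting face of the last link; the fingertips stand 173 mm ahead of it and the grasp point (between the pads) lies 155 mm ahead of it; x points along the fingers, y is the direction in which the jaws open and shut, and the axes are right-handed (so a half turn about x gives the same grasp; the last joint's range is limited). The gripper opens to 85 mm and grips with 20 to 120 N. Pads are 22 mm wide; open, the fingers measure 114 mm over their backs; the gripper's body (76 mm by 85 mm) begins 54 mm behind the grasp point. The pads swing forward as they close: fully open they stand 13 mm farther back than shut.
Start: joints at [1.056, 0.276, 1.505, -0, 1.361, -0.121], TCP at [0.221, 0.531, 0.405] pointing down, gripper open.
Joint ranges: [-2.89, 2.89], [-0.75, 2.08], [0.22, 2.7], [-1.18, 4.32], [0.11, 2.71], [-2.7, 2.7]. Speed limits (rad/s): [2.57, 2.57, 3.14, 3.14, 3.14, 3.14].

## Interface

Orientations are given as a unit quaternion [w, x, y, z].
In Python, from rig import manip gives the robot as it stands.
- The arm moves only by the tool arm_command, never from a script. Its argument "targets" is a list of rows, each an object with "dp": the shift along the tool's x, y, z in m, a list of three; "turn": the turn, a rotation vector about the tool's x, y, z in degrees, a list of three; "grip": the opening, from -1 (shut) to 1 (fully open). In form: [{"dp": [tx, ty, tz], "turn": [wx, wy, wz], "grip": grip}, ...]. A call has 1 to 8 rows; each row shifts and turns the commanded pose from where the row before left it, along the tool's axes as they then stand; what a row does not reach is not made up. A row lasts 1/10 s, in which the tool goes at most 50 mm and 8.59 degrees, less where a joint would pass 70% of its speed; a pose out of reach is approached as far as the arm can. A call with a gripper value outside its range is refused whole. The fingers move at their own pace and stop on an object; "grip_force" is the grip in N (left out, the last holds). Time passes only in rows, so rows that do not move let the fingers close. It gives the time, the measured TCP pose, the force and the opening at its end, in the units of the state.
- manip.get_state(): the state, without advancing time (a new reading comes with each control period).
- manip.get_image(name): name is "side" or "top" or "wrist"; returns the picture (384x512x3 uint8, red, green, blue); there is no depth.
- manip.calibration(name): a dict with "fx", "fy", "cx", "cy" (pixels), "k1" (the pictures are not rectified: a ray, as slopes to the right and down, at radius r is drawn at 1 + k1 r^2 times it, then the intrinsics apply), "R" (3x3) and "t" (3): a world point X has camera coordinates R X + t. Camera axes: x right, y down, z forward; pixel columns grow to the right and rows downward; lengths in m; the calibration is good to about 2 mm. A picture is of the moment at which its call begins: read the wrist's pose just before it. calibration takes no time and is no camera call; for the wrist camera it gives the pose at the moment of the call.
- manip.sign_off(): hands the job in, once; it reports no verdict.
The state is a dict: "clock": time; "qpos": joint angles; "qd": joint speeds; "effort": joint torques, N m; "position": TCP position; "ee_rot": TCP orientation; "contact_force": force on the tool from outside, world axes, zero at the start; "moment": the same for the moment, N m; "width": finger opening in m.
Only numpy, scipy, OpenCV 4.12 (cv2) and the standard library are available. Lean on these libraries where they do the work, as an engineer would, in place of code of your own. Each camera call takes 0.05 s, during which the arm holds its last target.

## Working session

There is one attempt and no reset: what is moved stays moved. The work goes in short steps, Python scripts to look and compute and a tool call to move; the robot and the scene stay as the last step left them, time stands still between calls to the robot, and variables do not carry over. Pictures are saved under pics/ and viewed, and the job is handed in when it is done.

Besides the shell and the picture viewer there is one more tool, called by a JSON object that holds its "fn" and its "kwargs". arm_command: Moves the arm, as the interface text tells. Its arguments: {"type":"object","properties":{"targets":{"type":"array"},"grip_force":{"type":"number"}},"required":["targets"]}

```bash
mkdir -p pics; ls
cat > h.py <<'E'
import numpy as np, cv2
from rig import manip
def snap(name,fn):
    c=manip.calibration(name); im=np.asarray(manip.get_image(name)); cv2.imwrite('pics/'+fn,im[:,:,::-1]); 
    np.savez('pics/'+fn+'.npz',**{k:np.asarray(v) for k,v in c.items()}); return im
def cal(fn):
    return {k:v for k,v in np.load('pics/'+fn+'.npz').items()}
def px2z(c,u,v,z):
    K=np.array([[c['fx'],0,c['cx']],[0,c['fy'],c['cy']],[0,0,1.]])
    p=cv2.undistortPoints(np.array([[[u,v]]],float),K,np.array([c['k1'],0,0,0,0.]))[0,0]
    d=c['R'].T@np.array([p[0],p[1],1]); o=-c['R'].T@c['t']; return o+d*(z-o[2])/d[2]
def proj(c,X):
    p=c['R']@np.asarray(X,float)+c['t'];x,y=p[0]/p[2],p[1]/p[2];s=1+c['k1']*(x*x+y*y)
    return np.round([c['fx']*x*s+c['cx'],c['fy']*y*s+c['cy']],1)
def crop(fn,u0,v0,u1,v1,s,out):
    im=cv2.imread('pics/'+fn)[v0:v1,u0:u1]; cv2.imwrite('pics/'+out,cv2.resize(im,None,fx=s,fy=s,interpolation=cv2.INTER_CUBIC))
E
python3 - <<'E'
from h import *
print(manip.get_state())
for n in ('top','side','wrist'):
    snap(n,n+'0.png'); c=cal(n+'0.png'); print(n,-c['R'].T@c['t'],c['fx'],c['R'][2])
E
```

```text
pics
{'clock': 0.0, 'qpos': array([ 1.05600412e+00,  2.76578451e-01,  1.50614744e+00,  1.15871362e-05,
        1.36067976e+00, -1.21013544e-01]), 'qd': array([ 2.53532736e-03, -1.75942580e-04, -4.90662550e-04, -6.72146857e-05,
       -4.60413239e-05, -5.15261568e-04]), 'effort': array([-7.21720826e-04, -4.16777551e+01, -2.45801890e+01, -5.36811785e-04,
        1.11363214e-02, -2.92764319e-06]), 'position': array([0.22051845, 0.53079762, 0.40384315]), 'ee_rot': array([ 0.69324074,  0.13771719,  0.69364907, -0.13893243]), 'contact_force': array([-0.30680421,  1.06015475,  0.32585492]), 'moment': array([-0.01181314, -0.05146115, -0.00811543]), 'width': 0.08532359275394445}
top [ 0.23487855 -0.12650865  1.14322829] 432.78874054473505 [ 0.22366688 -0.00241666 -0.97466265]
side [ 0.08886504 -0.92154911  0.98339117] 396.8186545152296 [ 0.28762881  0.65074699 -0.70270764]
wrist [0.1459474  0.56135025 0.37350829] 285.5943417653772 [ 0.2880676  -0.12262529 -0.94972633]
```

View pics/top0.png

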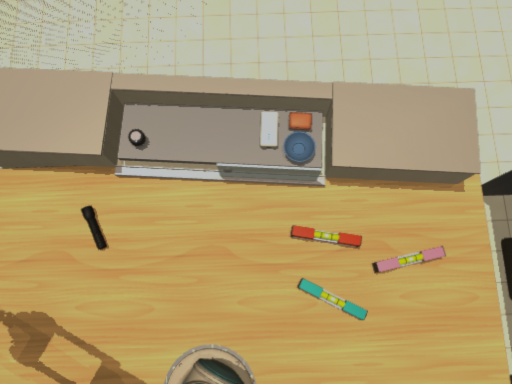

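View pics/side0.png

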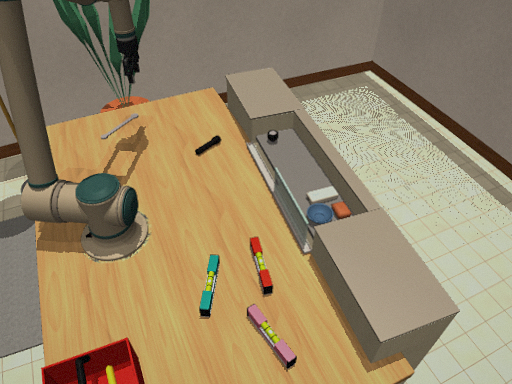

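View pics/wrist0.png

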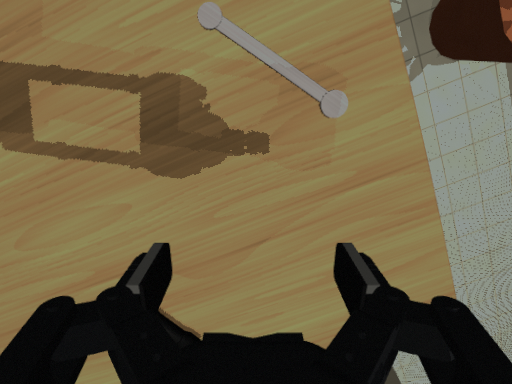

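The top view shows the red level at about (326,236), the knob at (137,137), the power bank at (269,129), the dish at (299,148) and the panel from (218,170) to (322,178). I'll enlarge it and measure.

Run:
```python
from h import *
crop('top0.png',280,215,375,255,8,'lv.png')
crop('top0.png',105,85,345,190,3.3,'sh.png')
```

```text
(no output)
```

View pics/lv.png

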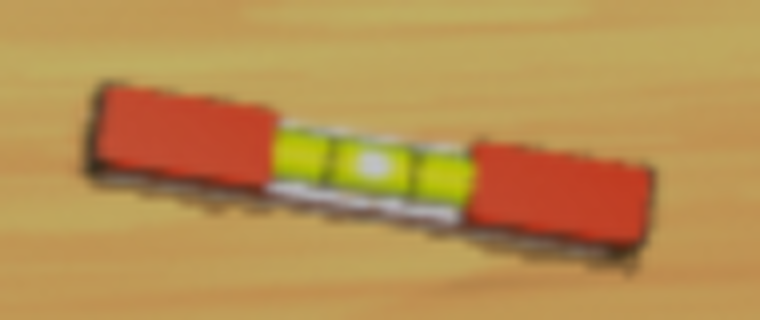

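View pics/sh.png

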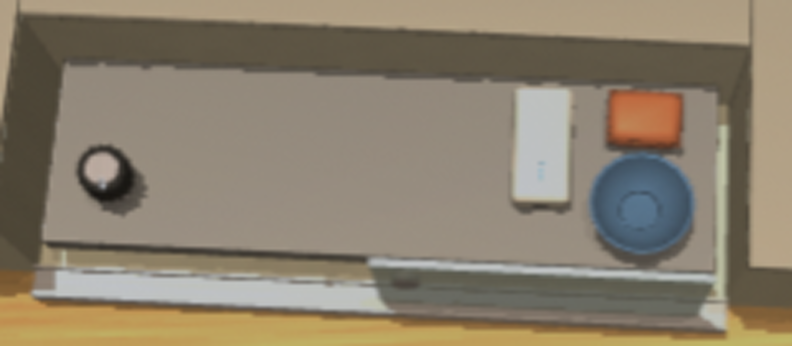

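Run:
```python
from h import *
c=cal('top0.png')
L=lambda u,v:(280+u/8-.45,215+v/8-.45); S=lambda u,v:(105+u/3.3-.35,85+v/3.3-.35)
a=px2z(c,*L(103,126),.04); b=px2z(c,*L(648,205),.04); d=a-b
print('level',a,b,(a+b)/2,np.linalg.norm(d),np.degrees(np.arctan2(d[1],d[0])))
for n,p,z in [('farL',(65,63),.056),('nearL',(47,243),.056),('farR',(718,90),.06),('nearR',(714,270),.06),('knob',(99,166),.058+.038),('pbTL',(515,88),.08),('pbTR',(571,90),.08),('pbBL',(513,203),.08),('dish',(642,203),.085),('panL',(368,259),.118),('panR',(713,273),.118),('wallL',(17,14),.128),('wallR',(748,45),.128)]:
    print(n,px2z(c,*S(*p),z).round(4))
print(px2z(c,88,208,.015),px2z(c,100,247,.015))
```

```text
level [ 0.39033184 -0.22230519  0.04      ] [ 0.35892469 -0.39501519  0.04      ] [ 0.37462827 -0.30866019  0.04      ] 0.17554245466267274 79.6934417675386
farL [0.7498 0.2178 0.056 ]
nearL [0.5945 0.2265 0.056 ]
farR [ 0.7046 -0.3175  0.06  ]
nearR [ 0.5523 -0.3038  0.06  ]
knob [0.6428 0.1752 0.096 ]
pbTL [ 0.7033 -0.1518  0.08  ]
pbTR [ 0.7    -0.1965  0.08  ]
pbBL [ 0.6064 -0.1468  0.08  ]
dish [ 0.6012 -0.2473  0.085 ]
panL [ 0.5528 -0.0359  0.118 ]
panR [ 0.533  -0.2934  0.118 ]
wallL [0.7584 0.2342 0.128 ]
wallR [ 0.7116 -0.3312  0.128 ]
[0.47185316 0.31770808 0.015     ] [0.36656562 0.28059159 0.015     ]
```

```bash
cat >> h.py <<'E'
from scipy.spatial.transform import Rotation as Ro
def tool():
    s=manip.get_state(); q=s['ee_rot']; return s,np.array(s['position']),Ro.from_quat([q[1],q[2],q[3],q[0]]).as_matrix()
def plan(target,yawdeg):
    # tool x down, tool y along yawdeg (mod 180 nearest)
    s,p,R=tool(); cur=np.degrees(np.arctan2(R[1,1],R[0,1]))
    y=np.radians(yawdeg); Y=np.array([np.cos(y),np.sin(y),0]);X=np.array([0,0,-1.]);
    T=np.column_stack([X,Y,np.cross(X,Y)])
    rv=np.degrees(Ro.from_matrix(R.T@T).as_rotvec())
    print('clock',round(s['clock'],2),'pos',p.round(4),'yaw',round(cur,2),'q',np.round(s['qpos'],3),'F',np.round(s['contact_force'],1),'w',round(s['width'],4))
    print('dp tool',(R.T@(np.asarray(target)-p)).round(4),'turn',rv.round(2),'tool x',R[:,0].round(4))
E
python3 - <<'E'
from h import *
plan([.3746,-.3087,.28],169.7-180);plan([.3746,-.3087,.28],169.7)
E
```

```text
clock 0.15 pos [0.2205 0.5308 0.404 ] yaw 67.44 q [ 1.056  0.276  1.506  0.     1.361 -0.121] F [ 0.1 -0.6 -0.5] w 0.0852
dp tool [ 0.125  -0.716   0.4644] turn [7.774e+01 5.000e-02 7.000e-02] tool x [-7.0e-04 -1.2e-03 -1.0e+00]
clock 0.15 pos [0.2205 0.5308 0.404 ] yaw 67.44 q [ 1.056  0.276  1.506  0.     1.361 -0.121] F [ 0.1 -0.6 -0.5] w 0.0852
dp tool [ 0.125  -0.716   0.4644] turn [-1.0226e+02 -8.0000e-02  5.0000e-02] tool x [-7.0e-04 -1.2e-03 -1.0e+00]
```

{"fn": "arm_command", "kwargs": {"targets": [{"dp": [0, -0.0398, 0.0258], "turn": [0, 0, 0], "grip": 1}, {"dp": [0, -0.0398, 0.0258], "turn": [0, 0, 0], "grip": 1}, {"dp": [0, -0.0398, 0.0258], "turn": [0, 0, 0], "grip": 1}, {"dp": [0, -0.0398, 0.0258], "turn": [0, 0, 0], "grip": 1}, {"dp": [0, -0.0398, 0.0258], "turn": [0, 0, 0], "grip": 1}, {"dp": [0, -0.0398, 0.0258], "turn": [0, 0, 0], "grip": 1}, {"dp": [0, -0.0398, 0.0258], "turn": [0, 0, 0], "grip": 1}, {"dp": [0, -0.0398, 0.0258], "turn": [0, 0, 0], "grip": 1}]}}

```text
clock: 0.95
position: [0.2886, 0.1561, 0.4047]
ee_rot: [0.694, 0.138, 0.693, -0.138]
contact_force: [2.0, 0.2, 0.3]
width: 0.0853
```

{"fn": "arm_command", "kwargs": {"targets": [{"dp": [0, -0.0398, 0.0258], "turn": [0, 0, 0], "grip": 1}, {"dp": [0, -0.0398, 0.0258], "turn": [0, 0, 0], "grip": 1}, {"dp": [0, -0.0398, 0.0258], "turn": [0, 0, 0], "grip": 1}, {"dp": [0, -0.0398, 0.0258], "turn": [0, 0, 0], "grip": 1}, {"dp": [0, -0.0398, 0.0258], "turn": [0, 0, 0], "grip": 1}, {"dp": [0, -0.0398, 0.0258], "turn": [0, 0, 0], "grip": 1}, {"dp": [0, -0.0398, 0.0258], "turn": [0, 0, 0], "grip": 1}, {"dp": [0, -0.0398, 0.0258], "turn": [0, 0, 0], "grip": 1}]}}

```text
clock: 1.75
position: [0.3571, -0.2175, 0.4046]
ee_rot: [0.693, 0.139, 0.693, -0.139]
contact_force: [1.1, 0.5, -0.0]
width: 0.0856
```

{"fn": "arm_command", "kwargs": {"targets": [{"dp": [0, 0, 0], "turn": [8, 0, 0], "grip": 1}, {"dp": [0, 0, 0], "turn": [8, 0, 0], "grip": 1}, {"dp": [0, 0, 0], "turn": [8, 0, 0], "grip": 1}, {"dp": [0, 0, 0], "turn": [8, 0, 0], "grip": 1}, {"dp": [0, 0, 0], "turn": [8, 0, 0], "grip": 1}, {"dp": [0, 0, 0], "turn": [8, 0, 0], "grip": 1}, {"dp": [0, 0, 0], "turn": [8, 0, 0], "grip": 1}, {"dp": [0, 0, 0], "turn": [8, 0, 0], "grip": 1}]}}

```text
clock: 2.55
position: [0.3574, -0.2153, 0.4044]
ee_rot: [0.513, 0.486, 0.514, -0.486]
contact_force: [0.4, 0.2, 0.6]
width: 0.0854
```

Run:
```python
from h import *
plan([.3746,-.3087,.28],169.7-180)
```

```text
clock 2.55 pos [ 0.3574 -0.2153  0.4044] yaw 3.11 q [-0.709  0.035  1.806  0.     1.301 -0.764] F [0.4 0.2 0.6] w 0.0854
dp tool [0.1244 0.0122 0.0942] turn [13.41 -0.02  0.02] tool x [-4.e-04  5.e-04 -1.e+00]
```

{"fn": "arm_command", "kwargs": {"targets": [{"dp": [0.04, 0.006, 0.03], "turn": [0, 0, 0], "grip": 1}, {"dp": [0.04, 0.006, 0.03], "turn": [0, 0, 0], "grip": 1}, {"dp": [0.0, 0, 0.034], "turn": [0, 0, 0], "grip": 1}, {"dp": [0, 0, 0], "turn": [6.7, 0, 0], "grip": 1}, {"dp": [0, 0, 0], "turn": [6.7, 0, 0], "grip": 1}, {"dp": [0, 0, 0], "turn": [0, 0, 0], "grip": 1}]}}

```text
clock: 3.15
position: [0.3749, -0.3084, 0.3247]
ee_rot: [0.454, 0.542, 0.455, -0.542]
contact_force: [-0.0, 0.3, 0.1]
width: 0.0849
```

Run:
```python
from h import *
plan([.3746,-.3087,.178],169.7-180); snap('wrist','w1.png'); c=cal('w1.png')
for s in (-.09,.09):
  a=np.radians(79.7); print(proj(c,[.3746+s*np.cos(a),-.3087+s*np.sin(a),.04]))
```

```text
clock 3.15 pos [ 0.3749 -0.3084  0.3247] yaw -9.98 q [-0.832  0.204  1.817  0.     1.122 -0.658] F [-0.   0.3  0.1] w 0.0849
dp tool [ 1.467e-01 -1.000e-04  5.000e-04] turn [ 0.32 -0.05  0.05] tool x [-8.e-04  1.e-03 -1.e+00]
[252.3 267.7]
[253.4  82.9]
```

View pics/w1.png

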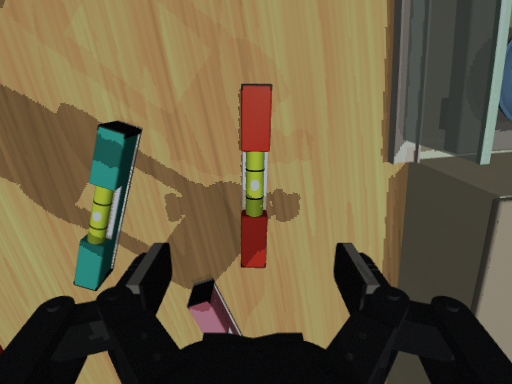

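The level lies between the fingers, with its ends at (257,85) and (254,267) against predictions of (253,83) and (252,268). I'll descend and grip.

{"fn": "arm_command", "kwargs": {"targets": [{"dp": [0.045, 0.001, 0], "turn": [0, 0, 0], "grip": 1}, {"dp": [0.045, 0, 0], "turn": [0, 0, 0], "grip": 1}, {"dp": [0.035, 0, 0], "turn": [0, 0, 0], "grip": 1}, {"dp": [0.021, 0, 0], "turn": [0, 0, 0], "grip": 1}, {"dp": [0, 0, 0], "turn": [0, 0, 0], "grip": 1}, {"dp": [0, 0, 0], "turn": [0, 0, 0], "grip": -0.2}, {"dp": [0, 0, 0], "turn": [0, 0, 0], "grip": -0.5}, {"dp": [0, 0, 0], "turn": [0, 0, 0], "grip": -0.6}], "grip_force": 30}}

```text
clock: 4.0
position: [0.3765, -0.3088, 0.1807]
ee_rot: [0.456, 0.541, 0.454, -0.541]
contact_force: [0.4, 0.0, 0.7]
width: 0.0443
```

{"fn": "arm_command", "kwargs": {"targets": [{"dp": [0, 0, 0], "turn": [0, 0, 0], "grip": -1}, {"dp": [0, 0, 0], "turn": [0, 0, 0], "grip": -1}, {"dp": [0, 0, 0], "turn": [0, 0, 0], "grip": -1}], "grip_force": 30}}

```text
clock: 4.3
position: [0.3762, -0.3086, 0.1804]
ee_rot: [0.456, 0.541, 0.454, -0.541]
contact_force: [-1.1, 0.5, 6.9]
width: 0.0256
```

{"fn": "arm_command", "kwargs": {"targets": [{"dp": [-0.02, 0, 0], "turn": [0, 0, 0], "grip": -1}, {"dp": [-0.04, 0, 0], "turn": [0, 0, 0], "grip": -1}, {"dp": [-0.045, 0, 0], "turn": [0, 0, 0], "grip": -1}, {"dp": [-0.045, 0, 0], "turn": [0, 0, 0], "grip": -1}, {"dp": [-0.045, 0, 0], "turn": [0, 0, 0], "grip": -1}, {"dp": [0, 0, 0], "turn": [0, 0, 0], "grip": -1}]}}

```text
clock: 4.9
position: [0.3771, -0.3094, 0.3805]
ee_rot: [0.46, 0.542, 0.45, -0.541]
contact_force: [0.7, -1.5, -2.9]
width: 0.0257
```

Run:
```python
from h import *
plan([.65,-.01,.375],-4.7)
```

```text
clock 4.9 pos [ 0.3771 -0.3094  0.3805] yaw -9.94 q [-0.83   0.157  1.727  0.     1.244 -0.656] F [ 0.7 -1.5 -2.9] w 0.0257
dp tool [ 0.005   0.217  -0.3421] turn [-5.25  0.5  -0.6 ] tool x [ 0.0093 -0.0099 -0.9999]
```

{"fn": "arm_command", "kwargs": {"targets": [{"dp": [0, 0.012, -0.02], "turn": [0, 0, 0], "grip": -1}, {"dp": [0, 0.0215, -0.034], "turn": [0, 0, 0], "grip": -1}, {"dp": [0, 0.0215, -0.034], "turn": [0, 0, 0], "grip": -1}, {"dp": [0, 0.0215, -0.034], "turn": [0, 0, 0], "grip": -1}, {"dp": [0, 0.0215, -0.034], "turn": [0, 0, 0], "grip": -1}, {"dp": [0, 0.0215, -0.034], "turn": [0, 0, 0], "grip": -1}, {"dp": [0, 0.0215, -0.034], "turn": [0, 0, 0], "grip": -1}, {"dp": [0, 0.0215, -0.034], "turn": [0, 0, 0], "grip": -1}]}}

```text
clock: 5.7
position: [0.5809, -0.0807, 0.3723]
ee_rot: [-0.454, -0.541, -0.456, 0.542]
contact_force: [-0.4, -0.9, -3.5]
width: 0.0254
```

{"fn": "arm_command", "kwargs": {"targets": [{"dp": [0, 0.0215, -0.034], "turn": [0, 0, 0], "grip": -1}, {"dp": [0, 0.0215, -0.034], "turn": [0, 0, 0], "grip": -1}, {"dp": [0, 0.011, -0.018], "turn": [0, 0, 0], "grip": -1}, {"dp": [0, 0, 0], "turn": [-5.2, 0, 0], "grip": -1}, {"dp": [0, 0, 0], "turn": [0, 0, 0], "grip": -1}, {"dp": [0, 0, 0], "turn": [0, 0, 0], "grip": -1}]}}

```text
clock: 6.3
position: [0.6482, -0.007, 0.3727]
ee_rot: [-0.478, -0.52, -0.479, 0.522]
contact_force: [-0.1, 0.7, -4.4]
width: 0.0256
```

Run:
```python
from h import *
plan([.65,-.01,.238],-4.7); snap('top','t2.png');snap('wrist','w2.png');snap('side','s2.png')
crop('t2.png',105,60,345,190,3.3,'t2c.png')
crop('s2.png',220,80,380,240,3.75,'s2c.png')
```

```text
clock 6.3 pos [ 0.6482 -0.007   0.3727] yaw -4.86 q [-0.118  0.404  1.389 -0.     1.351 -0.033] F [-0.1  0.7 -4.4] w 0.0256
dp tool [0.1347 0.0024 0.0028] turn [-0.16  0.    0.18] tool x [-3.1e-03  2.0e-04 -1.0e+00]
```

View pics/t2c.png

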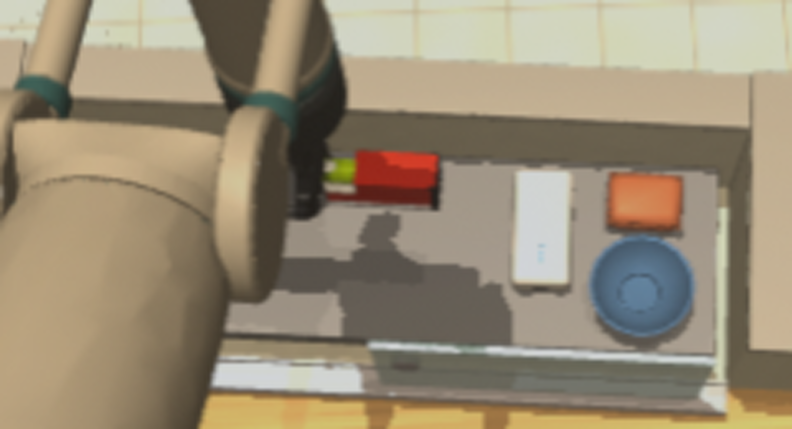

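View pics/w2.png

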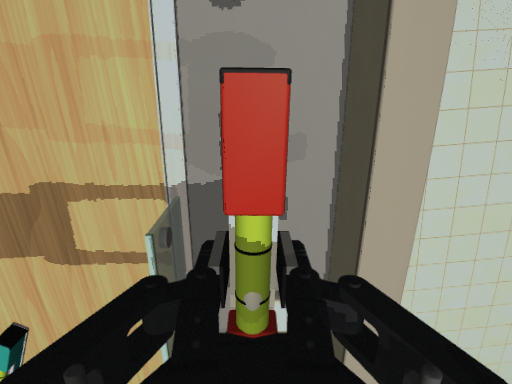

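View pics/s2c.png

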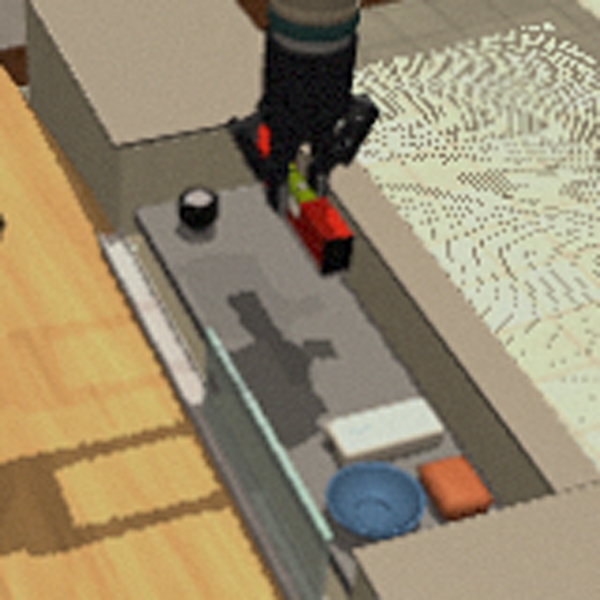

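{"fn": "arm_command", "kwargs": {"targets": [{"dp": [0.04, 0, 0], "turn": [0, 0, 0], "grip": -1}, {"dp": [0.04, 0, 0], "turn": [0, 0, 0], "grip": -1}, {"dp": [0.03, 0, 0], "turn": [0, 0, 0], "grip": -1}, {"dp": [0.012, 0, 0], "turn": [0, 0, 0], "grip": -1}, {"dp": [0.005, 0, 0], "turn": [0, 0, 0], "grip": -1}, {"dp": [0.0, 0, 0], "turn": [0, 0, 0], "grip": -1}, {"dp": [0.0, 0, 0], "turn": [0, 0, 0], "grip": -1}]}}

```text
clock: 7.15
position: [0.6496, -0.0071, 0.2492]
ee_rot: [0.48, 0.521, 0.478, -0.52]
contact_force: [0.1, -0.1, -3.3]
width: 0.0255
```

{"fn": "arm_command", "kwargs": {"targets": [{"dp": [0.002, 0, 0], "turn": [0, 0, 0], "grip": -1}, {"dp": [0.002, 0, 0], "turn": [0, 0, 0], "grip": -1}, {"dp": [0, 0, 0], "turn": [0, 0, 0], "grip": -1}, {"dp": [0, 0, 0], "turn": [0, 0, 0], "grip": -1}]}}

```text
clock: 7.55
position: [0.6487, -0.0069, 0.2435]
ee_rot: [0.479, 0.52, 0.479, -0.52]
contact_force: [-0.2, -0.2, -4.1]
width: 0.0256
```

{"fn": "arm_command", "kwargs": {"targets": [{"dp": [0.002, 0, 0], "turn": [0, 0, 0], "grip": -1}, {"dp": [0.001, 0, 0], "turn": [0, 0, 0], "grip": -1}, {"dp": [0, 0, 0], "turn": [0, 0, 0], "grip": -1}, {"dp": [0, 0, 0], "turn": [0, 0, 0], "grip": -1}]}}

```text
clock: 7.95
position: [0.6488, -0.0069, 0.2401]
ee_rot: [-0.479, -0.52, -0.479, 0.52]
contact_force: [-0.3, 0.4, -3.3]
width: 0.0257
```

{"fn": "arm_command", "kwargs": {"targets": [{"dp": [0.001, 0, 0], "turn": [0, 0, 0], "grip": -1}, {"dp": [0.001, 0, 0], "turn": [0, 0, 0], "grip": -1}, {"dp": [0, 0, 0], "turn": [0, 0, 0], "grip": -1}, {"dp": [0, 0, 0], "turn": [0, 0, 0], "grip": -1}]}}

```text
clock: 8.35
position: [0.6487, -0.0069, 0.2382]
ee_rot: [0.479, 0.52, 0.479, -0.52]
contact_force: [-0.4, 0.4, -3.5]
width: 0.0259
```

{"fn": "arm_command", "kwargs": {"targets": [{"dp": [0.001, 0, 0], "turn": [0, 0, 0], "grip": -1}, {"dp": [0.001, 0, 0], "turn": [0, 0, 0], "grip": -1}, {"dp": [0, 0, 0], "turn": [0, 0, 0], "grip": -1}, {"dp": [0, 0, 0], "turn": [0, 0, 0], "grip": -1}]}}

```text
clock: 8.75
position: [0.6487, -0.0068, 0.2367]
ee_rot: [0.479, 0.521, 0.479, -0.52]
contact_force: [-0.2, 1.4, 0.1]
width: 0.0254
```

{"fn": "arm_command", "kwargs": {"targets": [{"dp": [0.001, 0, 0], "turn": [0, 0, 0], "grip": -1}, {"dp": [0, 0, 0], "turn": [0, 0, 0], "grip": -1}, {"dp": [0, 0, 0], "turn": [0, 0, 0], "grip": -1}]}}

```text
clock: 9.05
position: [0.6487, -0.0068, 0.2366]
ee_rot: [0.479, 0.521, 0.479, -0.52]
contact_force: [-3.4, 1.1, 5.3]
width: 0.026
```

{"fn": "arm_command", "kwargs": {"targets": [{"dp": [0, 0, 0], "turn": [0, 0, 0], "grip": -0.2}, {"dp": [0, 0, 0], "turn": [0, 0, 0], "grip": 0.2}, {"dp": [0, 0, 0], "turn": [0, 0, 0], "grip": 0.5}, {"dp": [0, 0, 0], "turn": [0, 0, 0], "grip": 0.5}, {"dp": [0, 0, 0], "turn": [0, 0, 0], "grip": 0.5}, {"dp": [0, 0, 0], "turn": [0, 0, 0], "grip": 0.5}]}}

```text
clock: 9.65
position: [0.6488, -0.007, 0.2352]
ee_rot: [0.479, 0.52, 0.479, -0.52]
contact_force: [-0.5, -0.5, -0.1]
width: 0.064
```

{"fn": "arm_command", "kwargs": {"targets": [{"dp": [-0.02, 0, 0], "turn": [0, 0, 0], "grip": 0.5}, {"dp": [-0.04, 0, 0], "turn": [0, 0, 0], "grip": 0.5}, {"dp": [-0.04, 0, 0], "turn": [0, 0, 0], "grip": 0.5}, {"dp": [0, 0, 0], "turn": [0, 0, 0], "grip": 0.5}, {"dp": [0, 0, 0], "turn": [0, 0, 0], "grip": 0.5}]}}

```text
clock: 10.15
position: [0.6489, -0.0069, 0.3365]
ee_rot: [0.48, 0.521, 0.478, -0.52]
contact_force: [-0.2, -0.1, -0.8]
width: 0.0637
```

Run:
```python
from h import *
plan([.6428,.1752,.30],-4.7); snap('wrist','w3.png');snap('side','s3.png')
crop('s3.png',220,80,380,240,3.75,'s3c.png')
```

```text
clock 10.15 pos [ 0.6489 -0.0069  0.3365] yaw -4.76 q [-0.118  0.426  1.445  0.     1.267 -0.035] F [-0.2 -0.1 -0.8] w 0.0637
dp tool [ 0.0365 -0.0213 -0.181 ] turn [-0.06  0.   -0.16] tool x [ 2.7e-03 -3.0e-04 -1.0e+00]
```

View pics/w3.png

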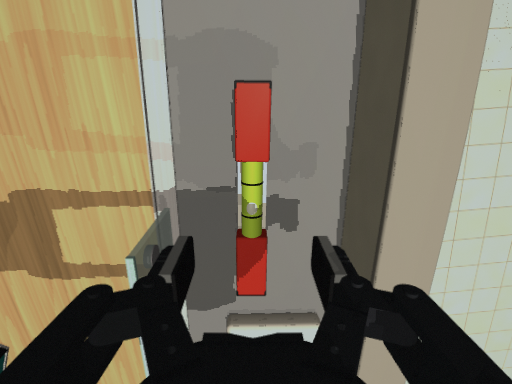

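View pics/s3c.png

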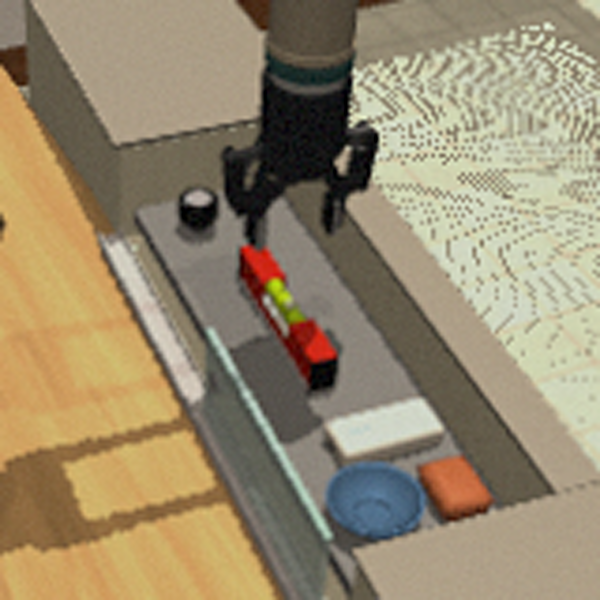

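{"fn": "arm_command", "kwargs": {"targets": [{"dp": [0, -0.0053, -0.045], "turn": [0, 0, 0], "grip": 0.5}, {"dp": [0, -0.0053, -0.045], "turn": [0, 0, 0], "grip": 0.5}, {"dp": [0, -0.0053, -0.045], "turn": [0, 0, 0], "grip": 0.5}, {"dp": [0, -0.0053, -0.045], "turn": [0, 0, 0], "grip": 0.5}, {"dp": [0, 0, 0], "turn": [-8.5, 0, 0], "grip": 0.5}, {"dp": [0, 0, 0], "turn": [-8.5, 0, 0], "grip": 0.5}, {"dp": [0, 0, 0], "turn": [-8.5, 0, 0], "grip": 0.5}, {"dp": [0, 0, 0], "turn": [-8.5, 0, 0], "grip": 0.5}]}}

```text
clock: 11.05
position: [0.6421, 0.1744, 0.333]
ee_rot: [0.61, 0.355, 0.612, -0.357]
contact_force: [0.4, 0.4, 0.4]
width: 0.0642
```

{"fn": "arm_command", "kwargs": {"targets": [{"dp": [0, 0, 0], "turn": [-8.5, 0, 0], "grip": 0.5}, {"dp": [0, 0, 0], "turn": [-8.5, 0, 0], "grip": 0.5}, {"dp": [0, 0, 0], "turn": [-8.5, 0, 0], "grip": 0.5}, {"dp": [0, 0, 0], "turn": [-8.5, 0, 0], "grip": 0.5}, {"dp": [0, 0, 0], "turn": [-8.5, 0, 0], "grip": 0.5}, {"dp": [0, 0, 0], "turn": [-8.5, 0, 0], "grip": 0.5}, {"dp": [0, 0, 0], "turn": [-8.5, 0, 0], "grip": 0.5}, {"dp": [0, 0, 0], "turn": [-8.5, 0, 0], "grip": 0.5}]}}

```text
clock: 11.85
position: [0.6422, 0.1741, 0.333]
ee_rot: [0.704, -0.047, 0.707, 0.047]
contact_force: [-0.3, 0.3, -0.4]
width: 0.0638
```

{"fn": "arm_command", "kwargs": {"targets": [{"dp": [0, 0, 0], "turn": [-8.5, 0, 0], "grip": 0.5}, {"dp": [0, 0, 0], "turn": [-8.5, 0, 0], "grip": 0.5}, {"dp": [0, 0, 0], "turn": [-8.5, 0, 0], "grip": 0.5}, {"dp": [0, 0, 0], "turn": [-8.5, 0, 0], "grip": 0.5}, {"dp": [0, 0, 0], "turn": [-8.5, 0, 0], "grip": 0.5}, {"dp": [0, 0, 0], "turn": [-8.5, 0, 0], "grip": 0.5}, {"dp": [0, 0, 0], "turn": [-8.5, 0, 0], "grip": 0.5}, {"dp": [0, 0, 0], "turn": [-8.5, 0, 0], "grip": 0.5}]}}

```text
clock: 12.65
position: [0.6414, 0.1789, 0.3329]
ee_rot: [0.559, -0.431, 0.564, 0.428]
contact_force: [-0.5, -0.3, -0.5]
width: 0.0641
```

Run:
```python
from h import *
plan([.6428,.1752,.24],165); snap('wrist','w4.png');snap('side','s4.png');snap('top','t4.png')
crop('t4.png',105,60,345,190,3.3,'t4c.png')
crop('s4.png',220,80,380,240,3.75,'s4c.png')
c=cal('w4.png');print(proj(c,[.6428,.1752,.092]))
```

```text
clock 12.65 pos [0.6414 0.1789 0.3329] yaw 164.81 q [ 0.17   0.455  1.406 -0.007  1.285 -2.705] F [-0.5 -0.3 -0.5] w 0.0641
dp tool [ 0.093  -0.0024 -0.0024] turn [-0.19 -0.46 -0.04] tool x [-0.0027 -0.0076 -1.    ]
[249.1 201.1]
```

View pics/w4.png

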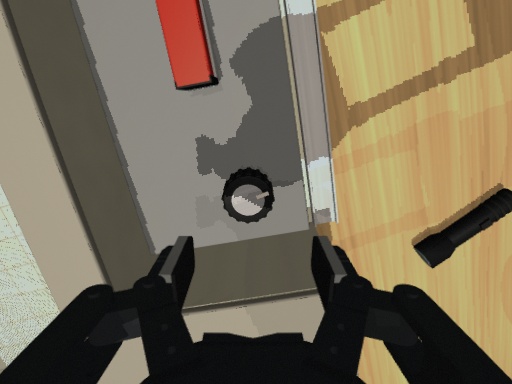

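View pics/t4c.png

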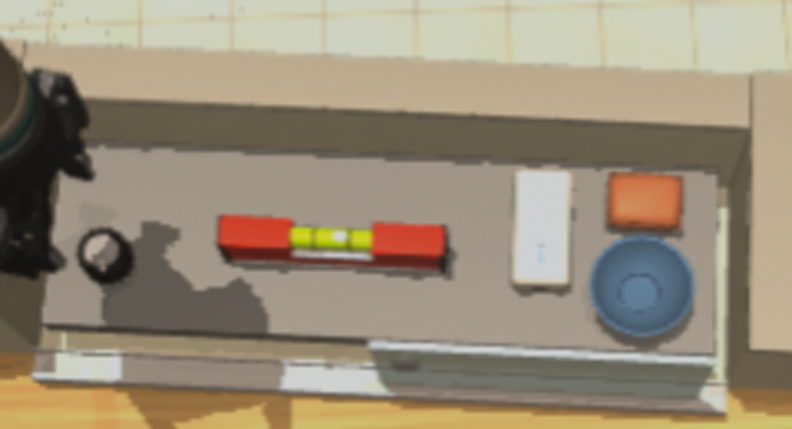

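View pics/s4c.png

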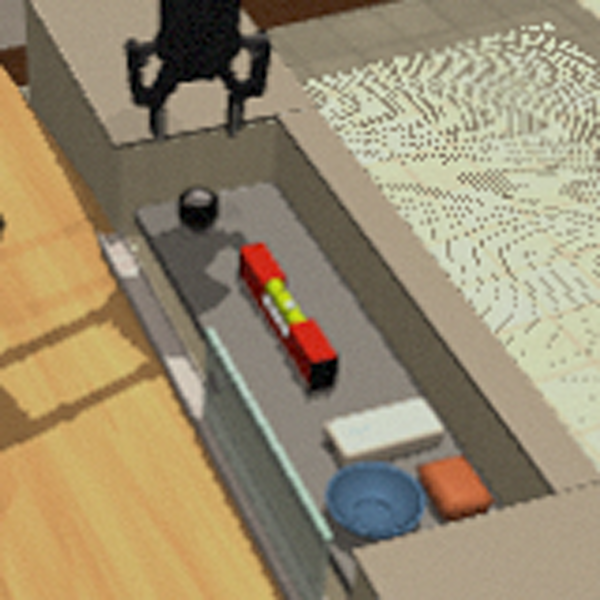

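{"fn": "arm_command", "kwargs": {"targets": [{"dp": [0.0, -0.0, 0], "turn": [8, 0, 0], "grip": 0.5}, {"dp": [0, 0, 0], "turn": [6, 0, 0], "grip": 0.5}, {"dp": [0, 0, 0], "turn": [0, 0, 0], "grip": 0.5}]}}

```text
clock: 13.1
position: [0.6415, 0.1793, 0.3343]
ee_rot: [0.609, -0.36, 0.611, 0.356]
contact_force: [-0.5, 0.0, -0.0]
width: 0.0643
```

Run:
```python
from h import *
plan([.6428,.1752,.24],150); snap('wrist','w5.png')
crop('t4.png',165,115,250,150,9,'t4l.png'); crop('w4.png',208,148,298,238,6,'w4k.png')
```

```text
clock 13.1 pos [0.6415 0.1793 0.3343] yaw 150.82 q [ 0.17   0.454  1.404 -0.007  1.285 -2.46 ] F [-0.5  0.  -0. ] w 0.0643
dp tool [ 0.0943 -0.0029 -0.0024] turn [ 0.82 -0.35  0.17] tool x [-4.0e-04 -6.7e-03 -1.0e+00]
```

View pics/t4l.png

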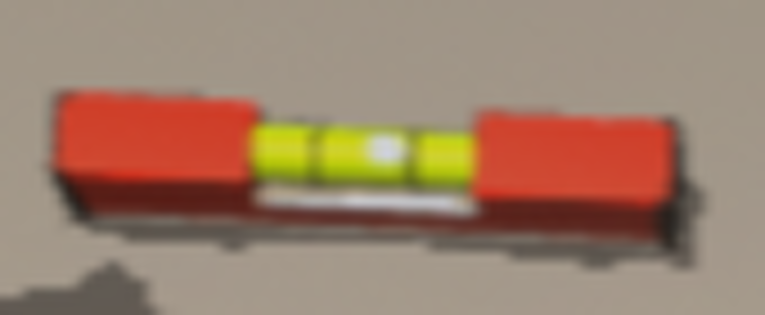

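View pics/w4k.png

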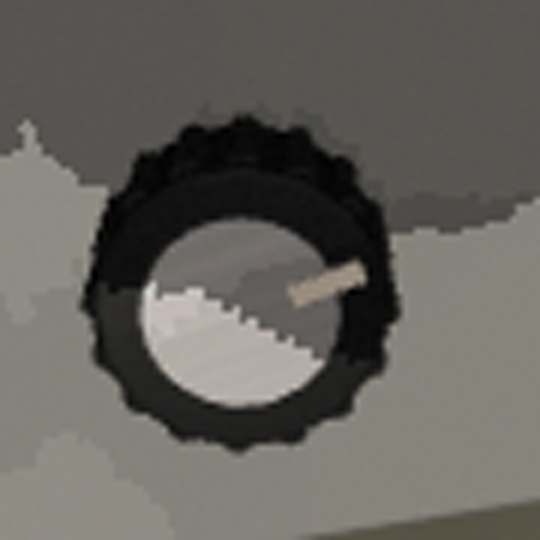

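Run:
```python
from h import *
c=cal('w4.png');print(px2z(c,247.7,199.7,.092))
crop('w5.png',208,148,298,238,6,'w5k.png')
```

```text
[0.64355941 0.17380869 0.092     ]
```

View pics/w5k.png

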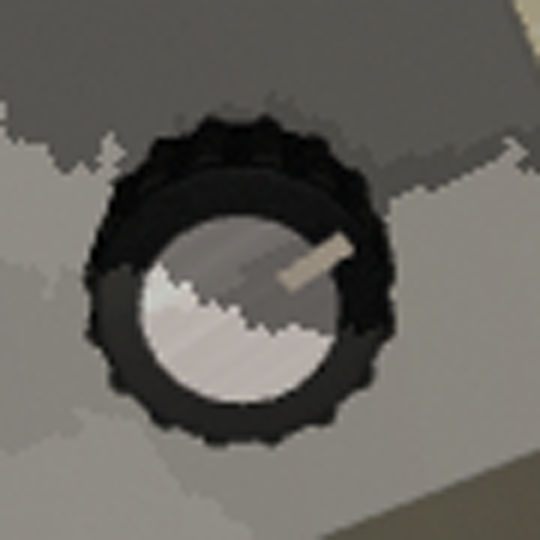

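{"fn": "arm_command", "kwargs": {"targets": [{"dp": [0.03, -0.0035, -0.0035], "turn": [0, -0.35, 0.17], "grip": 0.5}, {"dp": [0.03, 0, 0], "turn": [0, 0, 0], "grip": 0.5}, {"dp": [0.02, 0, 0], "turn": [0, 0, 0], "grip": 0.5}, {"dp": [0.0, 0, 0], "turn": [0, 0, 0], "grip": 0.5}]}}

```text
clock: 13.55
position: [0.6417, 0.1741, 0.2515]
ee_rot: [0.608, -0.357, 0.612, 0.359]
contact_force: [-0.6, 0.3, -1.0]
width: 0.0637
```

Run:
```python
from h import *
plan([.643,.1747,.24],150); snap('wrist','w6.png');
```

```text
clock 13.55 pos [0.6417 0.1741 0.2515] yaw 150.88 q [ 0.16   0.518  1.513  0.     1.117 -2.473] F [-0.6  0.3 -1. ] w 0.0637
dp tool [ 0.0115 -0.0009  0.0012] turn [ 0.88 -0.22 -0.28] tool x [-6.2e-03 -9.0e-04 -1.0e+00]
```

View pics/w6.png

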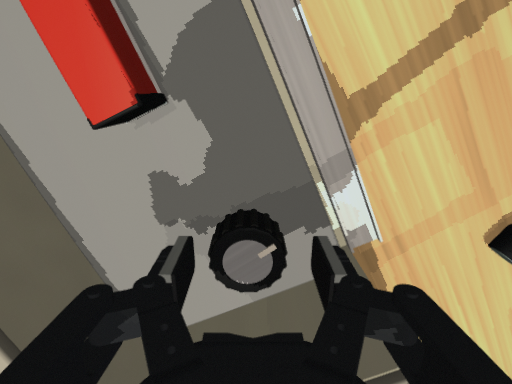

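{"fn": "arm_command", "kwargs": {"targets": [{"dp": [0.0105, -0.0015, 0.001], "turn": [0, 0, 0], "grip": 0.5}, {"dp": [0.0, 0, 0], "turn": [0, 0, 0], "grip": 0.3}, {"dp": [0.0, 0, 0], "turn": [0, 0, 0], "grip": 0}, {"dp": [0, 0, 0], "turn": [0, 0, 0], "grip": -0.3}, {"dp": [0, 0, 0], "turn": [0, 0, 0], "grip": -0.5}, {"dp": [0, 0, 0], "turn": [0, 0, 0], "grip": -0.5}], "grip_force": 30}}

```text
clock: 14.2
position: [0.6445, 0.1751, 0.2459]
ee_rot: [0.611, -0.358, 0.609, 0.358]
contact_force: [-3.2, 1.3, 6.8]
width: 0.0386
```

Run:
```python
from h import *
plan([.643,.1747,.24],150)
```

```text
clock 14.2 pos [0.6445 0.1751 0.2459] yaw 150.78 q [ 1.610e-01  5.250e-01  1.515e+00  1.000e-03  1.099e+00 -2.471e+00] F [-3.2  1.3  6.8] w 0.0386
dp tool [ 0.0059  0.0011 -0.0011] turn [0.78 0.11 0.03] tool x [ 0.0015  0.0014 -1.    ]
```

{"fn": "arm_command", "kwargs": {"targets": [{"dp": [-0.002, 0, 0], "turn": [8, 0, 0], "grip": -0.5}, {"dp": [-0.0002, 0, 0], "turn": [8, 0, 0], "grip": -0.5}, {"dp": [-0.0002, 0, 0], "turn": [8, 0, 0], "grip": -0.5}, {"dp": [-0.0002, 0, 0], "turn": [8, 0, 0], "grip": -0.5}, {"dp": [-0.0002, 0, 0], "turn": [8, 0, 0], "grip": -0.5}, {"dp": [-0.0002, 0, 0], "turn": [8, 0, 0], "grip": -0.5}, {"dp": [-0.0002, 0, 0], "turn": [8, 0, 0], "grip": -0.5}, {"dp": [-0.0002, 0, 0], "turn": [8, 0, 0], "grip": -0.5}]}}

```text
clock: 15.0
position: [0.6452, 0.1739, 0.2474]
ee_rot: [0.708, 0.021, 0.706, -0.022]
contact_force: [0.6, -1.9, -3.5]
width: 0.0386
```

Run:
```python
from h import *
plan([.643,.1747,.24],86); snap('top','t7.png');snap('wrist','w7.png')
print(manip.get_state()['moment'])
crop('t7.png',105,60,345,190,3.3,'t7c.png')
```

```text
clock 15.0 pos [0.6452 0.1739 0.2474] yaw 86.5 q [ 0.16   0.525  1.513 -0.002  1.103 -1.349] F [ 0.6 -1.9 -3.5] w 0.0386
dp tool [ 0.0074  0.0006 -0.0023] turn [0.5  0.13 0.1 ] tool x [ 0.0022 -0.0018 -1.    ]
[-0.39241279 -0.24741423 -0.08978659]
```

View pics/t7c.png

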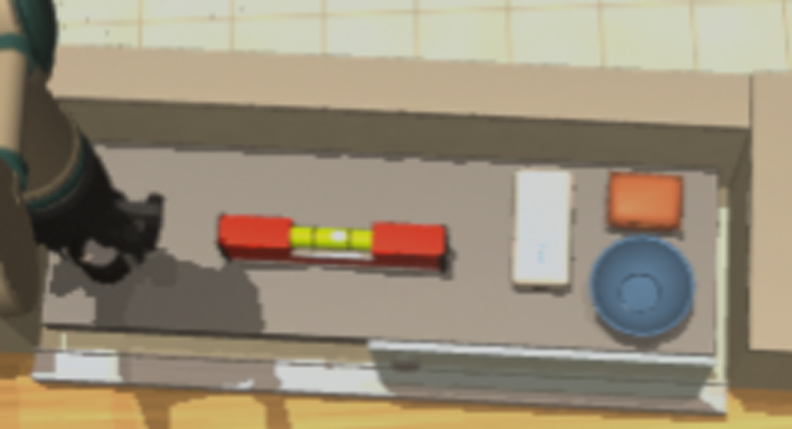

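View pics/w7.png

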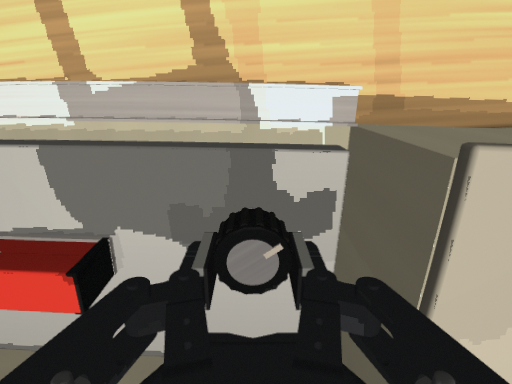

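The knob turns with the gripper: the mark is still at (272,250) relative to the fingers, and the bubble is moving in. I'll continue another 64° and let it settle.

{"fn": "arm_command", "kwargs": {"targets": [{"dp": [-0.0002, 0, 0], "turn": [8, 0, 0], "grip": -0.5}, {"dp": [-0.0002, 0, 0], "turn": [8, 0, 0], "grip": -0.5}, {"dp": [-0.0002, 0, 0], "turn": [8, 0, 0], "grip": -0.5}, {"dp": [-0.0002, 0, 0], "turn": [8, 0, 0], "grip": -0.5}, {"dp": [-0.0002, 0, 0], "turn": [8, 0, 0], "grip": -0.5}, {"dp": [-0.0002, 0, 0], "turn": [8, 0, 0], "grip": -0.5}, {"dp": [-0.0002, 0, 0], "turn": [8, 0, 0], "grip": -0.5}, {"dp": [-0.0002, 0, 0], "turn": [8, 0, 0], "grip": -0.5}]}}

```text
clock: 15.9
position: [0.6446, 0.1728, 0.2488]
ee_rot: [0.589, 0.39, 0.588, -0.393]
contact_force: [-0.7, -6.8, -2.4]
width: 0.0388
```

{"fn": "arm_command", "kwargs": {"targets": [{"dp": [0, 0, 0], "turn": [0, 0, 0], "grip": -0.5}, {"dp": [0, 0, 0], "turn": [0, 0, 0], "grip": -0.5}, {"dp": [0, 0, 0], "turn": [0, 0, 0], "grip": -0.5}, {"dp": [0, 0, 0], "turn": [0, 0, 0], "grip": -0.5}, {"dp": [0, 0, 0], "turn": [0, 0, 0], "grip": -0.5}, {"dp": [0, 0, 0], "turn": [0, 0, 0], "grip": -0.5}, {"dp": [0, 0, 0], "turn": [0, 0, 0], "grip": -0.5}, {"dp": [0, 0, 0], "turn": [0, 0, 0], "grip": -0.5}]}}

```text
clock: 16.7
position: [0.6446, 0.1727, 0.2488]
ee_rot: [0.59, 0.389, 0.589, -0.392]
contact_force: [-1.6, -6.6, -3.3]
width: 0.0387
```

{"fn": "arm_command", "kwargs": {"targets": [{"dp": [0, 0, 0], "turn": [0, 0, 0], "grip": -0.5}, {"dp": [0, 0, 0], "turn": [0, 0, 0], "grip": -0.5}, {"dp": [0, 0, 0], "turn": [0, 0, 0], "grip": -0.5}, {"dp": [0, 0, 0], "turn": [0, 0, 0], "grip": -0.5}, {"dp": [0, 0, 0], "turn": [0, 0, 0], "grip": -0.5}, {"dp": [0, 0, 0], "turn": [0, 0, 0], "grip": -0.5}, {"dp": [0, 0, 0], "turn": [0, 0, 0], "grip": -0.5}, {"dp": [0, 0, 0], "turn": [0, 0, 0], "grip": -0.5}]}}

```text
clock: 17.5
position: [0.6446, 0.1727, 0.2488]
ee_rot: [0.59, 0.389, 0.589, -0.392]
contact_force: [-0.6, -5.9, -3.6]
width: 0.0389
```

Run:
```python
from h import *
plan([.643,.1747,.24],22); snap('top','t8.png');snap('wrist','w8.png');snap('side','s8.png')
print(manip.get_state()['moment'])
crop('t8.png',165,115,250,150,9,'t8l.png')
crop('s8.png',270,140,320,190,10,'s8l.png')
```

```text
clock 17.5 pos [0.6446 0.1727 0.2488] yaw 23.01 q [ 0.159  0.523  1.512 -0.005  1.108 -0.24 ] F [-0.6 -5.9 -3.6] w 0.0389
dp tool [ 0.0088 -0.0007 -0.0025] turn [1.01 0.23 0.12] tool x [-4.0e-04 -4.4e-03 -1.0e+00]
[-0.98922538 -0.04975641 -0.0318542 ]
```

View pics/t8l.png

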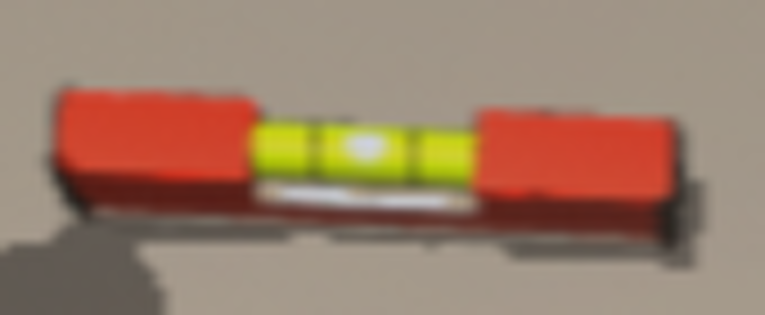

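View pics/w8.png

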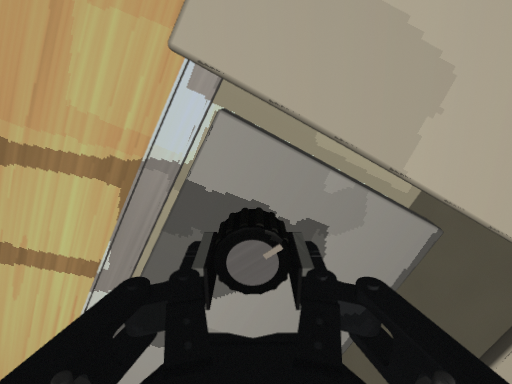

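View pics/s8l.png

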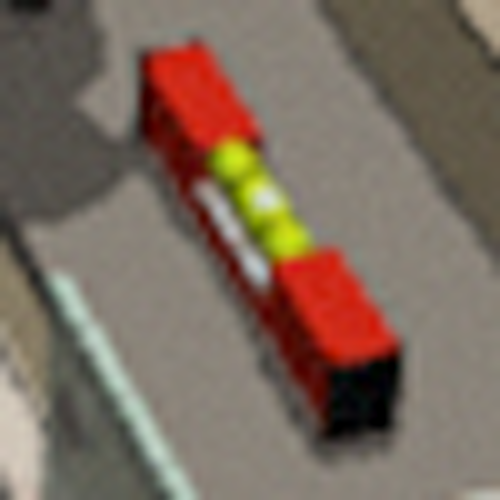

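{"fn": "arm_command", "kwargs": {"targets": [{"dp": [0, 0, 0], "turn": [6, 0, 0], "grip": -0.5}, {"dp": [0, 0, 0], "turn": [6, 0, 0], "grip": -0.5}, {"dp": [0, 0, 0], "turn": [0, 0, 0], "grip": -0.5}, {"dp": [0, 0, 0], "turn": [0, 0, 0], "grip": 0}, {"dp": [0, 0, 0], "turn": [0, 0, 0], "grip": 0.3}, {"dp": [0, 0, 0], "turn": [0, 0, 0], "grip": 0.5}, {"dp": [0, 0, 0], "turn": [0, 0, 0], "grip": 0.5}, {"dp": [0, 0, 0], "turn": [0, 0, 0], "grip": 0.5}]}}

```text
clock: 18.45
position: [0.645, 0.175, 0.25]
ee_rot: [0.545, 0.451, 0.544, -0.45]
contact_force: [-0.4, 0.1, -0.6]
width: 0.0642
```

{"fn": "arm_command", "kwargs": {"targets": [{"dp": [-0.02, 0, 0], "turn": [0, 0, 0], "grip": 0.5}, {"dp": [-0.03, 0, 0], "turn": [0, 0, 0], "grip": 0.5}, {"dp": [-0.03, 0, 0], "turn": [0, 0, 0], "grip": -1}, {"dp": [0, 0, 0], "turn": [0, 0, 0], "grip": -1}, {"dp": [0, 0, 0], "turn": [0, 0, 0], "grip": -1}, {"dp": [0, 0, 0], "turn": [0, 0, 0], "grip": -1}, {"dp": [0, 0, 0], "turn": [0, 0, 0], "grip": -1}, {"dp": [0, 0, 0], "turn": [0, 0, 0], "grip": -1}]}}

```text
clock: 19.25
position: [0.6445, 0.1746, 0.3284]
ee_rot: [0.545, 0.451, 0.545, -0.451]
contact_force: [-0.7, 0.1, 0.1]
width: 0.0
```

Run:
```python
from h import *
snap('top','t9.png')
c=cal('t9.png')
crop('t9.png',165,115,250,150,9,'t9l.png')
f=lambda u,v:(165+u/9-.45,115+v/9-.45)
a=px2z(c,*f(58,133),.096);b=px2z(c,*f(678,159),.098);d=a-b
print(a,b,(a+b)/2,np.linalg.norm(d),np.degrees(np.arctan2(d[1],d[0])))
# press point 55mm toward -y end
u=d/np.linalg.norm(d); P=(a+b)/2-.05*u; print(P)
plan([P[0],P[1],.33],-4.7); plan([P[0],P[1],.33],85)
```

```text
[0.65472415 0.08149819 0.096     ] [ 0.63963766 -0.09595999  0.098     ] [ 0.6471809 -0.0072309  0.097    ] 0.17810954425734485 85.14072151945781
[ 0.64294573 -0.05704805  0.09756145]
clock 19.3 pos [0.6446 0.1746 0.3287] yaw 10.78 q [ 0.16   0.46   1.409  0.     1.273 -0.028] F [ 0.2 -0.3  0.8] w 0.0003
dp tool [-0.0013 -0.045   0.2273] turn [ 1.548e+01 -1.000e-02  2.000e-02] tool x [-3.e-04  1.e-04 -1.e+00]
clock 19.3 pos [0.6446 0.1746 0.3287] yaw 10.78 q [ 0.16   0.46   1.409  0.     1.273 -0.028] F [ 0.2 -0.3  0.8] w 0.0003
dp tool [-0.0013 -0.045   0.2273] turn [-7.422e+01 -2.000e-02  1.000e-02] tool x [-3.e-04  1.e-04 -1.e+00]
```

View pics/t9l.png

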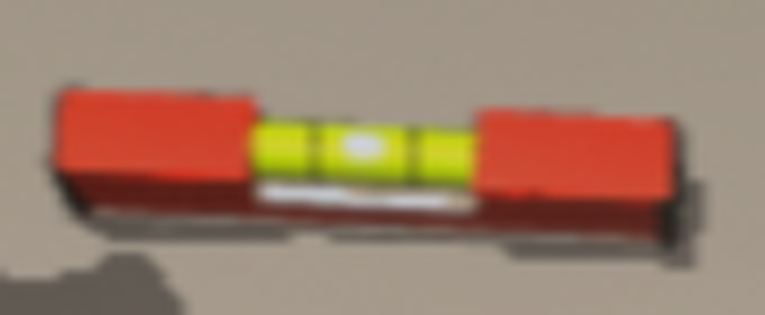

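{"fn": "arm_command", "kwargs": {"targets": [{"dp": [0, -0.009, 0.0455], "turn": [0, 0, 0], "grip": -1}, {"dp": [0, -0.009, 0.0455], "turn": [0, 0, 0], "grip": -1}, {"dp": [0, -0.009, 0.0455], "turn": [0, 0, 0], "grip": -1}, {"dp": [0, -0.009, 0.0455], "turn": [0, 0, 0], "grip": -1}, {"dp": [0, -0.009, 0.0455], "turn": [0, 0, 0], "grip": -1}, {"dp": [0, 0, 0], "turn": [8, 0, 0], "grip": -1}, {"dp": [0, 0, 0], "turn": [7.5, 0, 0], "grip": -1}, {"dp": [0, 0, 0], "turn": [0, 0, 0], "grip": -1}]}}

```text
clock: 20.1
position: [0.643, -0.058, 0.3292]
ee_rot: [0.479, 0.521, 0.479, -0.52]
contact_force: [0.4, 0.6, -0.5]
width: -0.0003
```

Run:
```python
from h import *
plan([.643,-.057,.275],-4.7); snap('wrist','w10.png')
```

```text
clock 20.1 pos [ 0.643  -0.058   0.3292] yaw -4.78 q [-1.980e-01  4.270e-01  1.463e+00  1.000e-03  1.251e+00 -1.150e-01] F [ 0.4  0.6 -0.5] w -0.0003
dp tool [ 0.0542 -0.0001 -0.0009] turn [-0.08 -0.04 -0.04] tool x [ 8.e-04  7.e-04 -1.e+00]
```

View pics/w10.png

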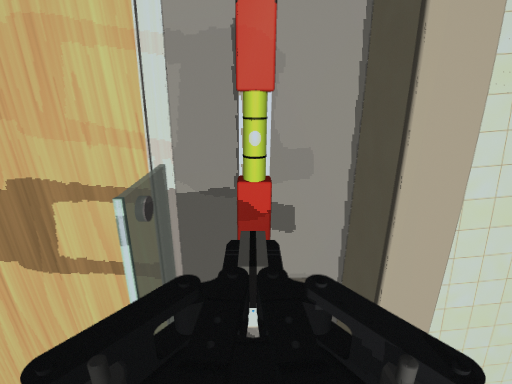

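The bubble at (255,138) is centred between the lines at rows 118 and 157, and the shut fingers are over the near red top. I'll lower gently.

{"fn": "arm_command", "kwargs": {"targets": [{"dp": [0.03, 0, 0], "turn": [0, 0, 0], "grip": -1}, {"dp": [0.015, 0, 0], "turn": [0, 0, 0], "grip": -1}, {"dp": [0.005, 0, 0], "turn": [0, 0, 0], "grip": -1}, {"dp": [0, 0, 0], "turn": [0, 0, 0], "grip": -1}, {"dp": [0, 0, 0], "turn": [0, 0, 0], "grip": -1}]}}

```text
clock: 20.65
position: [0.6436, -0.057, 0.2804]
ee_rot: [0.48, 0.521, 0.479, -0.519]
contact_force: [0.9, 1.1, 0.0]
width: -0.0001
```

{"fn": "arm_command", "kwargs": {"targets": [{"dp": [0.002, 0, 0], "turn": [0, 0, 0], "grip": -1}, {"dp": [0.001, 0, 0], "turn": [0, 0, 0], "grip": -1}, {"dp": [0, 0, 0], "turn": [0, 0, 0], "grip": -1}, {"dp": [0, 0, 0], "turn": [0, 0, 0], "grip": -1}]}}

```text
clock: 21.05
position: [0.6432, -0.0572, 0.277]
ee_rot: [0.479, 0.521, 0.479, -0.52]
contact_force: [-0.0, 0.1, 0.2]
width: 0.0001
```

{"fn": "arm_command", "kwargs": {"targets": [{"dp": [0.001, 0, 0], "turn": [0, 0, 0], "grip": -1}, {"dp": [0.001, 0, 0], "turn": [0, 0, 0], "grip": -1}, {"dp": [0, 0, 0], "turn": [0, 0, 0], "grip": -1}, {"dp": [0, 0, 0], "turn": [0, 0, 0], "grip": -1}]}}

```text
clock: 21.45
position: [0.6432, -0.0572, 0.2746]
ee_rot: [0.479, 0.521, 0.479, -0.52]
contact_force: [-0.4, -0.6, 0.1]
width: -0.0002
```

{"fn": "arm_command", "kwargs": {"targets": [{"dp": [0.001, 0, 0], "turn": [0, 0, 0], "grip": -1}, {"dp": [0.001, 0, 0], "turn": [0, 0, 0], "grip": -1}, {"dp": [0, 0, 0], "turn": [0, 0, 0], "grip": -1}, {"dp": [0, 0, 0], "turn": [0, 0, 0], "grip": -1}]}}

```text
clock: 21.85
position: [0.6432, -0.0572, 0.2726]
ee_rot: [0.479, 0.521, 0.479, -0.52]
contact_force: [0.5, 0.2, -0.9]
width: -0.0004
```

{"fn": "arm_command", "kwargs": {"targets": [{"dp": [0.001, 0, 0], "turn": [0, 0, 0], "grip": -1}, {"dp": [0, 0, 0], "turn": [0, 0, 0], "grip": -1}, {"dp": [0, 0, 0], "turn": [0, 0, 0], "grip": -1}]}}

```text
clock: 22.15
position: [0.6432, -0.0572, 0.2716]
ee_rot: [0.479, 0.521, 0.479, -0.52]
contact_force: [-0.0, 0.9, 0.6]
width: -0.0
```

{"fn": "arm_command", "kwargs": {"targets": [{"dp": [0.001, 0, 0], "turn": [0, 0, 0], "grip": -1}, {"dp": [0, 0, 0], "turn": [0, 0, 0], "grip": -1}, {"dp": [0, 0, 0], "turn": [0, 0, 0], "grip": -1}]}}

```text
clock: 22.45
position: [0.6432, -0.0572, 0.2715]
ee_rot: [0.479, 0.521, 0.479, -0.52]
contact_force: [-0.5, 0.4, 5.4]
width: 0.0002
```

{"fn": "arm_command", "kwargs": {"targets": [{"dp": [0.001, 0, 0], "turn": [0, 0, 0], "grip": -1}, {"dp": [0, 0, 0], "turn": [0, 0, 0], "grip": -1}, {"dp": [0, 0, 0], "turn": [0, 0, 0], "grip": -1}]}}

```text
clock: 22.75
position: [0.6431, -0.0572, 0.2714]
ee_rot: [0.48, 0.521, 0.478, -0.519]
contact_force: [-3.2, 0.9, 9.2]
width: 0.0001
```

{"fn": "arm_command", "kwargs": {"targets": [{"dp": [0.001, 0, 0], "turn": [0, 0, 0], "grip": -1}, {"dp": [0, 0, 0], "turn": [0, 0, 0], "grip": -1}, {"dp": [0, 0, 0], "turn": [0, 0, 0], "grip": -1}, {"dp": [0, 0, 0], "turn": [0, 0, 0], "grip": -1}]}}

```text
clock: 23.15
position: [0.643, -0.0571, 0.2715]
ee_rot: [0.48, 0.521, 0.478, -0.519]
contact_force: [-3.4, 0.6, 13.4]
width: -0.0003
```

{"fn": "arm_command", "kwargs": {"targets": [{"dp": [0, 0, 0], "turn": [0, 0, 0], "grip": -1}, {"dp": [0, 0, 0], "turn": [0, 0, 0], "grip": -1}, {"dp": [0, 0, 0], "turn": [0, 0, 0], "grip": -1}, {"dp": [0, 0, 0], "turn": [0, 0, 0], "grip": -1}, {"dp": [0, 0, 0], "turn": [0, 0, 0], "grip": -1}, {"dp": [0, 0, 0], "turn": [0, 0, 0], "grip": -1}, {"dp": [0, 0, 0], "turn": [0, 0, 0], "grip": -1}, {"dp": [0, 0, 0], "turn": [0, 0, 0], "grip": -1}]}}

```text
clock: 23.95
position: [0.643, -0.0572, 0.2715]
ee_rot: [0.48, 0.521, 0.478, -0.519]
contact_force: [-4.3, 1.4, 14.2]
width: -0.0001
```

{"fn": "arm_command", "kwargs": {"targets": [{"dp": [0, 0, 0], "turn": [0, 0, 0], "grip": -1}, {"dp": [0, 0, 0], "turn": [0, 0, 0], "grip": -1}, {"dp": [0, 0, 0], "turn": [0, 0, 0], "grip": -1}, {"dp": [0, 0, 0], "turn": [0, 0, 0], "grip": -1}, {"dp": [0, 0, 0], "turn": [0, 0, 0], "grip": -1}, {"dp": [0, 0, 0], "turn": [0, 0, 0], "grip": -1}, {"dp": [0, 0, 0], "turn": [0, 0, 0], "grip": -1}, {"dp": [0, 0, 0], "turn": [0, 0, 0], "grip": -1}]}}

```text
clock: 24.75
position: [0.643, -0.0572, 0.2714]
ee_rot: [0.48, 0.521, 0.478, -0.519]
contact_force: [-4.3, 1.7, 13.1]
width: 0.0003
```

Run:
```python
from h import *
plan([.643,-.057,.275],-4.7); snap('wrist','w11.png'); snap('side','s11.png'); crop('s11.png',220,80,380,240,3.75,'s11c.png')
plan([.643,-.057,.275],-4.7)
```

```text
clock 24.75 pos [ 0.643  -0.0572  0.2714] yaw -4.72 q [-1.970e-01  4.720e-01  1.541e+00  1.000e-03  1.125e+00 -1.150e-01] F [-4.3  1.7 13.1] w 0.0003
dp tool [-0.0036 -0.     -0.0002] turn [-0.02 -0.01 -0.19] tool x [ 3.3e-03 -1.0e-04 -1.0e+00]
clock 24.85 pos [ 0.643  -0.0571  0.2714] yaw -4.71 q [-1.970e-01  4.720e-01  1.541e+00  1.000e-03  1.125e+00 -1.150e-01] F [-3.7 -0.1 13.7] w -0.0
dp tool [-0.0036 -0.     -0.0001] turn [-0.01 -0.01 -0.19] tool x [ 3.4e-03 -1.0e-04 -1.0e+00]
```

View pics/w11.png

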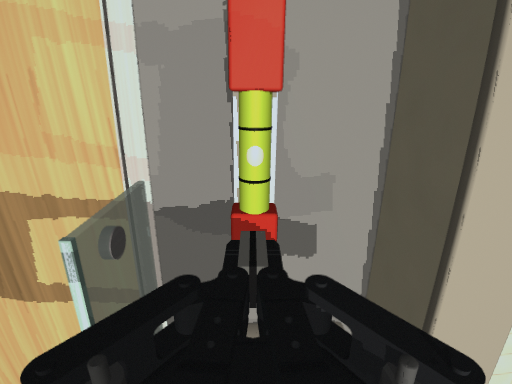

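View pics/s11c.png

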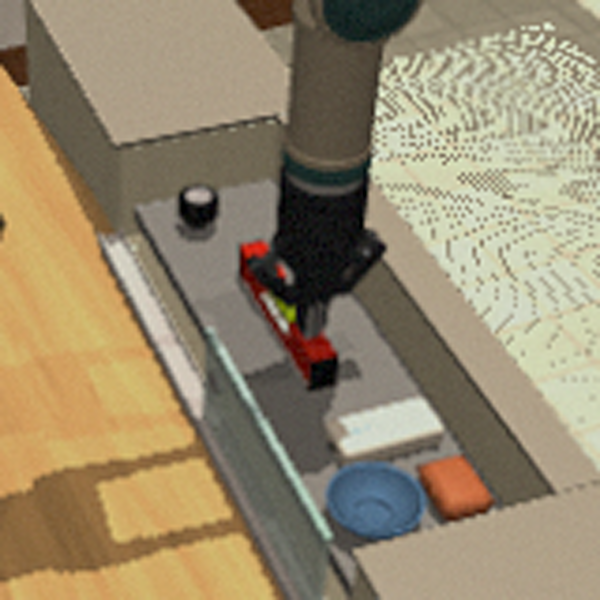

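While I press, the bubble at (255,156) is centred between the lines at rows 128 and 181. The force holds steady at about 13.5 N and the other objects look unmoved, so I'm handing in.

```bash
python3 -c "
from rig import manip
print(manip.sign_off())"
```

```text
the job is handed in; nothing more can be done
None
```

The red level is standing on the bare stone with its bubble centred, and I handed in at about 25 s with the arm still pressing it down.

- **Level:** I set it down gently, lengthways and aligned with the shelf to within about 1°, and let go.
- **Knob:** I turned it clockwise about 140° (2.4 rad). The bubble settled within about 1 mm of the middle in the top and wrist pictures, before and during pressing.
- **Pressing:** The shut fingers rest on the red top at the power-bank end. The reading held at 13–14 N down with about 4 N sideways. Adding the level's weight, that is about 16–17 N on the shelf.
- **Other objects:** In the last side picture the panel, power bank, earbud case and key dish looked unmoved. The flashlight wasn't in that picture, but the arm never went near it.

One reading went slightly over: above the knob, joint 6 briefly read -2.705 against its -2.7 limit. I turned it back straight away, and the arm reported no fault.

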